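# Bring the red stone under the bench loupe

## Task

On the goldsmith's inspection stand, push one of the carousel's four arms round with a fingertip, either way, until the dish with the red stone stands at the brass index pin with its arm pointing straight at the pin. Then push the loupe's swing arm until its lens is centred over the red stone. Nothing is picked up: leave the wooden ring cone standing upright in the middle of the carousel, and do not disturb the other tools and boxes around the stand.

Things in the scene. Friction and masses are not known exactly. Their poses are not given: they have to be found in the camera images.
- stand: Dark steel plate, 130 (x) by 350 (y) by 12 mm, fixed. Origin: on the table under the carousel's vertical axis; plate from y = -85 to +265 mm. Own z up; own +y points from the axis to the brass index pin (at y = 150 mm, 8 mm thick, 14 mm ball on top, 57 mm above the table) and on to the loupe post (y = 225 mm, 16 mm thick).
- carousel (a joint): Turn of the aluminium four-armed carousel about its vertical axis, rad, growing counter-clockwise seen from above. 0: red stone towards the stand's -y (away from the pin); pi or -pi: red stone at the pin. Turns both ways (stops only at -7 and 7), light friction (0.08 N m), stays where it is left.
- red_stone (a point): Top centre of the red stone (32 mm across), 64 mm above the table, fixed on a white round dish at an arm's end. Dishes are 48 mm across, centred 110 mm from the axis, 42 to 55 mm above the table. Counter-clockwise from above after red: blue, green and yellow stones, 90 degrees apart.
- station (a point): The fixed place where the red stone must come: 110 mm from the carousel's axis towards the brass pin, 64 mm above the table.
- hub (a point): Centre of the hub's top on the carousel's axis, 62 mm above the table. Hub 60 mm across. Its four level arms, 90 degrees apart, one to each dish, are 12 mm wide, 42 to 56 mm above the table, bare from 30 to 86 mm from the axis. Between them it is open down to the stand's plate, 12 mm above the table.
- loupe (a joint): Turn of the loupe's swing arm about its vertical post, rad, growing counter-clockwise seen from above. 0: it points along the stand's -x; pi/2: it points along the stand's -y and the lens is over the station. Range -0.5 to 2.3; the correct place is not a stop. Light friction (0.06 N m); stays where it is left.
- loupe_pivot (a point): On the axis of the loupe's post, 105 mm above the table, 225 mm from the carousel's axis. The boss there is 26 mm across, its top 116 mm above the table.
- lens (a point): Centre of the loupe's lens, 115 mm from the post's axis, 106 mm above the table. Lens in a black round frame 64 mm across outside, 101 to 111 mm above the table. The bare steel arm between boss and frame is 10 mm wide, 96 to 114 mm above the table, from 13 to 83 mm from the post's axis.
- ring_cone: Loose wooden ring cone, 40 mm across its foot, 44 mm tall, standing on the middle of the hub and turning with it. Origin: centre of its underside. To be left standing there.
- pliers: Loose pliers with red handles, lying, 140 mm long, 16 mm high; origin under the joint. Not to be disturbed.
- jar: Loose amber jar, 44 mm across, 55 mm tall; origin under its centre. Not to be disturbed.
- ring_box: Loose blue ring box, 50 by 50 by 38 mm; origin under its centre. Not to be disturbed.
- hammer: Loose small hammer, lying, 200 mm long along its x. Not to be disturbed.
- graver: Loose graver (like a screwdriver), lying, 150 mm long along its x. Not to be disturbed.
- oil_can: Loose steel can, 36 mm across, 70 mm tall; origin under its centre. Not to be disturbed.
Not all that is in view belongs to the job. There is more than one size of the ring_cone; the job needs the smallest.

How it is judged:
By the outcome, as a careful person would: the job done as asked, in the order asked, and still so for the second after the job is handed in, with the robot touching nothing.
It also fails if it takes over 64 s, if anything falls off the work surface, if the arm or the gripper's body presses on something with over 40 N, if the wrist force passes 120 N, or if a joint passes its speed limit or range.

## Robot

A 6-joint arm with a two-finger parallel gripper is mounted at the origin on the work surface. World frame = base frame: x ahead of the robot, y to its left, z up, the work surface at z = 0. Lengths are in m, angles in rad, forces in N, time in s.
With the tool pointing down it reaches from about 0.375 to 0.975 m from the base axis. Payload 3.8 kg.
Tool frame: the origin (TCP) lies at the very end of the fingers, on their centre line; the grasp point (between the pads) lies manip.grasp_offset behind it (manip.grasp_offset is the distance from the TCP to the grasp point, in m); z points along the fingers, y is the line along which they close (so a half turn about z gives the same grasp; the last joint's range is limited). The gripper opens to 88 mm and grips with 3 to 60 N. Pads are 18 mm wide; open, the fingers measure 123 mm over their backs; the gripper's body (75 mm by 187 mm) begins 45 mm behind the grasp point.
Start: joints at [1.238, 0.264, 1.604, -0, 1.274, -0.037], TCP at [0.197, 0.646, 0.239] pointing down, gripper open.
Joint ranges: [-2.63, 2.63], [-0.94, 2.18], [0.31, 2.57], [-1.31, 4.45], [0, 2.66], [-2.55, 2.55]. Speed limits (rad/s): [2.57, 2.57, 3.14, 3.14, 3.14, 3.14].

## Interface

Orientations are given as a 3x3 rotation matrix whose columns are the frame's x, y, z axes.
In Python, from bench import manip gives the robot as it stands.
- The arm moves only by the tool servo_tool, never from a script. Its argument "motion" is a list of rows, each a list of 3 entries, a list of its own where there are three numbers: the shift along the tool's x, y, z in m, then the turn, a rotation vector about the tool's x, y, z in rad, then the closure, from 0 (fully open) to 1 (shut). In form: [[[x, y, z], [ax, ay, az], fingers], ...]. A call has 1 to 20 rows; each row is the pose to reach, as a shift and turn from the pose commanded when the call began, along the tool's axes at that moment; what a row does not reach only later rows make up. A row lasts 1/10 s, in which the tool goes at most 50 mm and 8.59 degrees, less where a joint would pass 70% of its speed; a pose out of reach is approached as far as the arm can. A call with a gripper value outside its range is refused whole. The fingers move at their own pace and stop on an object; "newtons" is the grip in N (left out, the last holds). Time passes only in rows, so rows that repeat a pose let the fingers close. It gives the time, the measured TCP pose, the force, the opening and the grip force at its end, in the units of the state.
- manip.read_state(): the state, without advancing time (a new reading comes with each control period).
- manip.read_camera(name): name is "side" or "top"; returns the picture (480x640x3 uint8, red, green, blue); there is no depth.
- manip.get_calibration(name): a dict with "fx", "fy", "cx", "cy" (pixels), "k1" (the pictures are not rectified: a ray, as slopes to the right and down, at radius r is drawn at 1 + k1 r^2 times it, then the intrinsics apply), "eye" and "attitude" of the camera in the world. Camera axes: x right, y down, z forward; pixel columns grow to the right and rows downward; lengths in m; the calibration is good to about 2 mm. A picture is of the moment at which its call begins. get_calibration takes no time and is no camera call.
- manip.finish_job(): hands the job in; it is judged then, once.
The state is a dict: "t": time; "qpos": joint angles; "joint_velocities": joint speeds; "joint_efforts": joint torques, N m; "tool_pos": TCP position; "ee_rot": TCP orientation; "wrist_force": force on the tool from outside, world axes, zero at the start; "moment": the same for the moment, N m; "gripper_width": finger opening in m; "grip_force": force on a finger pad.
Only numpy, scipy, OpenCV 4.12 (cv2) and the standard library are available. Lean on these libraries where they do the work, as an engineer would, in place of code of your own. Each camera call takes 0.05 s, during which the arm holds its last target. There are 200 camera calls.

## Working session

There is one attempt and no reset: what is moved stays moved. The work goes in short steps, Python scripts to look and compute and a tool call to move; the robot and the scene stay as the last step left them, time stands still between calls to the robot, and variables do not carry over. Pictures are saved under pics/ and viewed, at most 10 in all, crops included, and the job is handed in when it is done.

Besides the shell and the picture viewer there is one more tool, called by a JSON object that holds its "method" and its "body". servo_tool: Moves the arm, as the interface text tells. Its arguments: {"type":"object","properties":{"motion":{"type":"array"},"newtons":{"type":"number"}},"required":["motion"]}

```bash
mkdir -p pics; ls; cat > h.py <<'E'
import numpy as np, cv2
from bench import manip
def cal(n):
    c=manip.get_calibration(n); return c,np.array(c["eye"],float),np.array(c["attitude"],float)
def proj(n,p):
    c,e,R=cal(n); q=R.T@(np.array(p,float)-e); s=q[:2]/q[2]; s=s*(1+c["k1"]*(s@s))
    return np.array([c["fx"]*s[0]+c["cx"],c["fy"]*s[1]+c["cy"]])
def unproj(n,uv,z):
    c,e,R=cal(n); d=np.array([(uv[0]-c["cx"])/c["fx"],(uv[1]-c["cy"])/c["fy"]]); s=d.copy()
    for _ in range(20): s=d/(1+c["k1"]*(s@s))
    r=R@np.array([s[0],s[1],1]); return e+r*(z-e[2])/r[2]
def snap(n,f):
    im=manip.read_camera(n); cv2.imwrite("pics/"+f,cv2.cvtColor(im,cv2.COLOR_RGB2BGR)); return im
E
python3 - <<'E'
from h import *
for n in("top","side"):
    snap(n,n+"0.png"); print(manip.get_calibration(n))
print(manip.grasp_offset, manip.read_state()["ee_rot"])
E
```

```text
pics
{'fx': 472.78749342887903, 'fy': 472.78749342887903, 'cx': 319.1989914855971, 'cy': 232.12224050228232, 'k1': -0.1020718622332, 'eye': array([ 0.48526341, -0.02437597,  0.95780817]), 'attitude': array([[-0.01163186, -0.99298683,  0.1176514 ],
       [-0.99973136,  0.00918978, -0.02127809],
       [ 0.02004767, -0.1178673 , -0.99282697]])}
{'fx': 436.86039925385546, 'fy': 436.86039925385546, 'cx': 313.94499779038307, 'cy': 236.2479187320518, 'k1': 0.01674863568645317, 'eye': array([ 0.43597758, -0.62270494,  0.82818621]), 'attitude': array([[ 0.97399058, -0.16481242,  0.15549666],
       [-0.22606193, -0.75355738,  0.61729027],
       [ 0.01543855, -0.63638678, -0.77121561]])}
0.0187 [[-9.56576805e-01  2.91479615e-01 -6.70752812e-04]
 [ 2.91480369e-01  9.56575013e-01 -1.85445409e-03]
 [ 1.01089815e-04 -1.96943905e-03 -9.99998056e-01]]
```

View pics/top0.png

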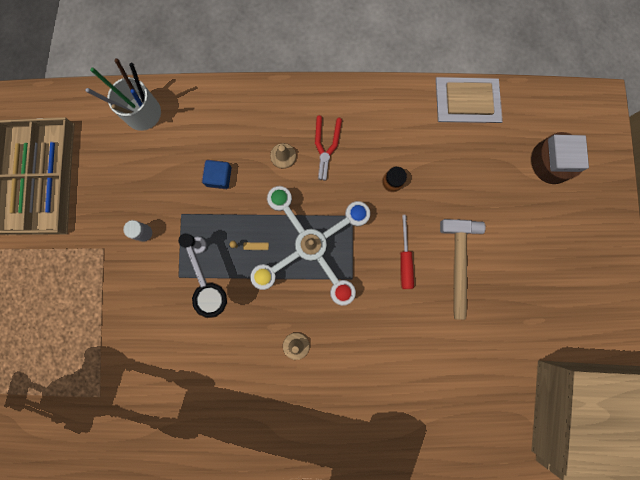

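View pics/side0.png

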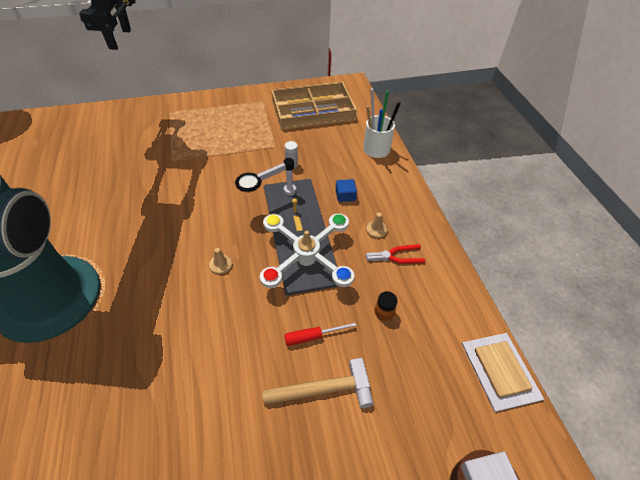

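Top view: hub (311,244), red (343,292), blue (358,213), green (279,198), yellow (263,277), pin ball about (233,244), loupe boss (187,240), lens (209,300). There are three cones: (283,154), (295,346) and the one on the hub at (311,244). The hub cone is the one meant because it stands on the hub; I'll confirm its size in a crop.

```bash
cat > meas.py <<'E'
from h import *
def blob(im,lo,hi,box):
    hsv=cv2.cvtColor(im,cv2.COLOR_RGB2HSV); m=cv2.inRange(hsv,np.array(lo),np.array(hi)); x0,y0,x1,y1=box
    k=np.zeros_like(m);k[y0:y1,x0:x1]=m[y0:y1,x0:x1]; n,l,s,c=cv2.connectedComponentsWithStats(k)
    i=1+np.argmax(s[1:,4]); return c[i],s[i,4]
RNG=dict(blue=((105,120,60),(130,255,255)),green=((45,100,40),(85,255,255)),yellow=((20,150,120),(32,255,255)),red=((0,200,90),(5,255,255)))
BOX=dict(top=(225,180,400,325),side=(250,200,370,300))
def stones(n,im):
    return {k:unproj(n,blob(im,*RNG[k],BOX[n])[0],.063)[:2] for k in RNG}
E
python3 - <<'E'
from meas import *
for n in("top","side"):
    im=cv2.cvtColor(cv2.imread(f"pics/{n}0.png"),cv2.COLOR_BGR2RGB)
    for k in RNG: print(k,blob(im,*RNG[k],BOX[n]))
    s=stones(n,im); h=sum(s.values())/4
    print(n,"hub",h.round(4)); 
    for k in s: print(k,s[k].round(4),np.linalg.norm(s[k]-h).round(4),np.degrees(np.arctan2(*(s[k]-h)[::-1])).round(1))
U=lambda n,uv,z:unproj(n,uv,z).round(4)
print("ball",U("top",(233,244),.05),"boss",U("top",(187,240),.116),"lens",U("top",(209,300),.111))
print("corners",[U("top",c,.012) for c in((180,214),(353,214),(353,279),(180,278))])
print("side ball",U("side",(295,202),.05),"boss",U("side",(289,163),.116),"lens",U("side",(248,182),.106))
im=cv2.imread("pics/top0.png")[130:370,165:375]; cv2.imwrite("pics/c.png",cv2.resize(im,None,fx=2.5,fy=2.5,interpolation=2))
E
```

```text
blue (array([357.85026738, 212.36363636]), np.int32(187))
green (array([278.7826087 , 197.00543478]), np.int32(184))
yellow (array([262.00537634, 276.41935484]), np.int32(186))
red (array([343.        , 291.06818182]), np.int32(44))
top hub [ 0.569  -0.0267]
blue [ 0.6288 -0.1182] 0.1094 -56.9
green [0.66   0.0334] 0.109 33.4
yellow [0.5082 0.0653] 0.1102 123.5
red [ 0.4791 -0.0871] 0.1084 -146.1
blue (array([343.17293233, 273.30075188]), np.int32(133))
green (array([338.70967742, 218.98924731]), np.int32(93))
yellow (array([272.79381443, 219.60824742]), np.int32(97))
red (array([270.09401709, 273.98290598]), np.int32(117))
side hub [ 0.5677 -0.0315]
blue [ 0.6279 -0.1229] 0.1095 -56.6
green [0.659  0.0285] 0.1093 33.3
yellow [0.5076 0.0595] 0.1091 123.4
red [ 0.4762 -0.0912] 0.1092 -146.9
ball [0.5713 0.1226 0.05  ] boss [0.573 0.195 0.116] lens [0.4658 0.155  0.111 ]
corners [array([0.637 , 0.2376, 0.012 ]), array([ 0.6337, -0.1137,  0.012 ]), array([ 0.5024, -0.1111,  0.012 ]), array([0.5075, 0.2349, 0.012 ])]
side ball [0.572  0.1169 0.05  ] boss [0.5725 0.1869 0.116 ] lens [0.4661 0.1518 0.106 ]
```

View pics/c.png

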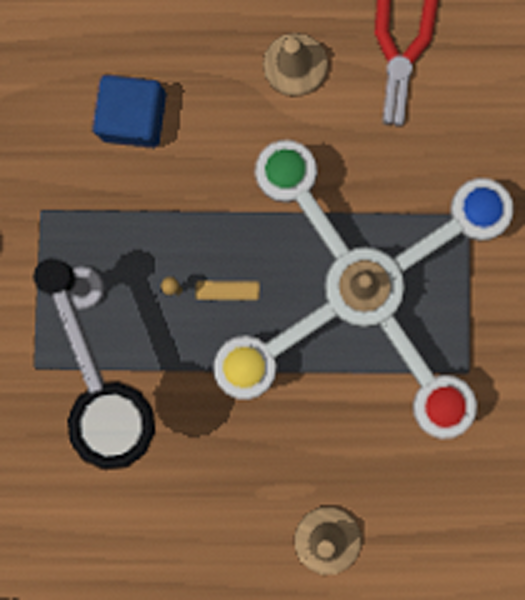

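Every circled stone is about 0.109 m from the hub, which matches the 110 mm given. The hub cone is clearly the smallest of the three. I'll push the blue arm clockwise, which keeps the hand away from the loupe.

```bash
cat >> h.py <<'E'
from scipy.spatial.transform import Rotation as Rn
def row(p,yaw):
    s=manip.read_state(); R=np.array(s["ee_rot"]); p0=np.array(s["tool_pos"])
    c,n=np.cos(yaw),np.sin(yaw); T=np.array([[n,c,0],[-c,n,0],[0,0,-1]])
    return [(R.T@(np.array(p)-p0)).round(4).tolist(),Rn.from_matrix(R.T@T).as_rotvec().round(3).tolist(),1]
HUB=np.array([.568,-.029])
def carp(a,z,r=.065,d=.045):  # finger behind arm at world angle a (deg), for cw push
    a=np.radians(a);u=np.array([np.cos(a),np.sin(a)]);t=np.array([-u[1],u[0]])
    p=HUB+r*u+d*t; return row([*p,z],a+np.pi/2)
E
python3 - <<'E'
from h import *
print(carp(-57,.2),carp(-57,.048))
E
```

```text
Traceback (most recent call last):
  File "h.py", line 22, in carp
    p=HUB+r*u+d*t; return row([*p,z],a+np.pi/2)
                          ~~~^^^^^^^^^^^^^^^^^^
  File "h.py", line 18, in row
    return [(R.T@(np.array(p)-p0)).round(4).tolist(),Rn.from_matrix(R.T@T).as_rotvec().round(3).tolist(),1]
                                                     ~~~~~~~~~~~~~~^^^^^^^
  File "scipy/spatial/transform/_rotation.pyx", line 1143, in scipy.spatial.transform._rotation.Rotation.from_matrix
ValueError: Non-positive determinant (left-handed or null coordinate frame) in rotation matrix 0: [[-7.65445075e-01 -6.43501226e-01 -1.01089815e-04]
 [-6.43500133e-01  7.65443466e-01  1.96943905e-03]
 [ 1.18995790e-03 -1.57254873e-03  9.99998056e-01]].
```

```bash
sed -i 's/\[\[n,c,0\],\[-c,n,0\]/[[-n,c,0],[c,n,0]/' h.py
python3 - <<'E'
from h import *
print(carp(-57,.2),carp(-57,.048))
E
```

```text
[[-0.6305, -0.5439, 0.0385], [-0.002, 0.001, 0.699], 1] [[-0.6306, -0.5436, 0.1905], [-0.002, 0.001, 0.699], 1]
```

{"method": "servo_tool", "body": {"motion": [[[-0.63,-0.544,0.03],[0,0,0.7],1],[[-0.63,-0.544,0.03],[0,0,0.7],1],[[-0.63,-0.544,0.03],[0,0,0.7],1],[[-0.63,-0.544,0.03],[0,0,0.7],1],[[-0.63,-0.544,0.03],[0,0,0.7],1],[[-0.63,-0.544,0.03],[0,0,0.7],1],[[-0.63,-0.544,0.03],[0,0,0.7],1],[[-0.63,-0.544,0.03],[0,0,0.7],1],[[-0.63,-0.544,0.03],[0,0,0.7],1],[[-0.63,-0.544,0.03],[0,0,0.7],1],[[-0.63,-0.544,0.03],[0,0,0.7],1],[[-0.63,-0.544,0.03],[0,0,0.7],1],[[-0.63,-0.544,0.03],[0,0,0.7],1],[[-0.63,-0.544,0.03],[0,0,0.7],1],[[-0.63,-0.544,0.03],[0,0,0.7],1],[[-0.63,-0.544,0.03],[0,0,0.7],1],[[-0.63,-0.544,0.03],[0,0,0.7],1],[[-0.63,-0.544,0.03],[0,0,0.7],1],[[-0.63,-0.544,0.03],[0,0,0.7],1],[[-0.63,-0.544,0.03],[0,0,0.7],1]]}}

```text
t: 2.1
tool_pos: [0.64, -0.0574, 0.2082]
ee_rot: [[-0.544, 0.839, -0.001], [0.839, 0.544, 0.001], [0.001, -0.001, -1.0]]
wrist_force: [-0.2, 0.2, -0.6]
gripper_width: 0.0008
grip_force: 0.0
```

```bash
python3 - <<'E'
from h import *
s=manip.read_state(); print(s["t"],s["tool_pos"],s["qpos"],s["gripper_width"])
print(carp(-57,.2),carp(-57,.048))
im=snap("side","s1.png"); cv2.imwrite("pics/s1c.png",cv2.resize(cv2.imread("pics/s1.png")[90:340,200:470],None,fx=2,fy=2))
E
```

```text
2.1 [ 0.64002733 -0.05736484  0.20822986] [-1.28400726e-01  2.24153801e-01  1.70989272e+00  5.08245836e-04
  1.20889889e+00 -7.04144714e-01] 0.0007807692713172975
[[-0.002, 0.0, 0.0082], [-0.001, -0.001, -0.0], 1] [[-0.0022, 0.0002, 0.1602], [-0.001, -0.001, -0.0], 1]
```

View pics/s1c.png

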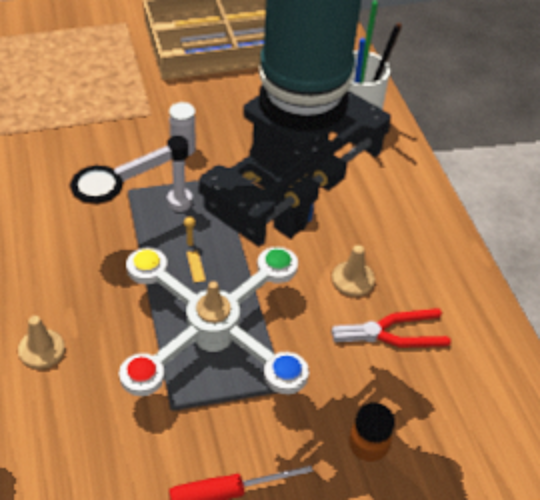

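The picture shows the closed fingers above the gap between the green and blue arms, with the stand untouched. Descending.

{"method": "servo_tool", "body": {"motion": [[[-0.002,0,0.04],[0,0,0],1],[[-0.002,0,0.08],[0,0,0],1],[[-0.002,0,0.11],[0,0,0],1],[[-0.002,0,0.14],[0,0,0],1],[[-0.002,0,0.16],[0,0,0],1],[[-0.002,0,0.16],[0,0,0],1]]}}

```text
t: 2.75
tool_pos: [0.6383, -0.0581, 0.0451]
ee_rot: [[-0.545, 0.838, -0.007], [0.838, 0.545, 0.001], [0.005, -0.005, -1.0]]
wrist_force: [-1.2, -0.6, -0.5]
gripper_width: 0.0001
grip_force: 0.0
```

```bash
python3 - <<'E'
from meas import *
s=manip.read_state(); print(s["tool_pos"],s["wrist_force"])
print(carp(-57,.048,d=.024))
for i in range(1,16):
    print(carp(-57-8*min(i,14.9),.048,d=.0235))
E
```

```text
[ 0.63825328 -0.05806565  0.04514164] [-1.18792302 -0.60764554 -0.53374351]
[[-0.0023, -0.0191, -0.0028], [-0.005, -0.005, 0.001], 1]
[[-0.005, -0.0289, -0.0027], [-0.006, -0.004, 0.141], 1]
[[-0.0063, -0.0384, -0.0027], [-0.006, -0.004, 0.28], 1]
[[-0.0062, -0.0481, -0.0026], [-0.006, -0.004, 0.42], 1]
[[-0.0049, -0.0576, -0.0026], [-0.007, -0.003, 0.559], 1]
[[-0.0022, -0.0669, -0.0025], [-0.007, -0.003, 0.699], 1]
[[0.0018, -0.0757, -0.0024], [-0.007, -0.002, 0.839], 1]
[[0.0069, -0.0838, -0.0024], [-0.007, -0.002, 0.978], 1]
[[0.0131, -0.0912, -0.0023], [-0.008, -0.001, 1.118], 1]
[[0.0203, -0.0976, -0.0022], [-0.008, -0.001, 1.258], 1]
[[0.0283, -0.103, -0.0022], [-0.008, -0.0, 1.397], 1]
[[0.037, -0.1072, -0.0021], [-0.008, 0.0, 1.537], 1]
[[0.0462, -0.1102, -0.002], [-0.008, 0.001, 1.676], 1]
[[0.0557, -0.1118, -0.002], [-0.008, 0.002, 1.816], 1]
[[0.0653, -0.1121, -0.0019], [-0.008, 0.002, 1.956], 1]
[[0.074, -0.1112, -0.0019], [-0.008, 0.003, 2.081], 1]
```

{"method": "servo_tool", "body": {"motion": [[[-0.001,-0.005,-0.002],[0,0,0],1],[[-0.001,-0.01,-0.002],[0,0,0],1],[[-0.002,-0.015,-0.002],[0,0,0],1],[[-0.002,-0.019,-0.002],[0,0,0],1],[[-0.0035,-0.024,-0.002],[0,0,0.07],1],[[-0.005,-0.029,-0.002],[0,0,0.14],1],[[-0.0055,-0.0335,-0.002],[0,0,0.21],1],[[-0.0063,-0.0384,-0.002],[0,0,0.28],1],[[-0.0063,-0.0433,-0.002],[0,0,0.35],1],[[-0.0062,-0.048,-0.002],[0,0,0.42],1],[[-0.0056,-0.053,-0.002],[0,0,0.49],1],[[-0.0049,-0.0576,-0.002],[0,0,0.56],1],[[-0.0036,-0.0623,-0.002],[0,0,0.63],1],[[-0.0022,-0.067,-0.002],[0,0,0.7],1],[[-0.0022,-0.067,-0.002],[0,0,0.7],1],[[-0.0022,-0.067,-0.002],[0,0,0.7],1]]}}

```text
t: 4.35
tool_pos: [0.5872, -0.0987, 0.0514]
ee_rot: [[0.124, 0.992, 0.001], [0.992, -0.124, -0.0], [-0.0, 0.001, -1.0]]
wrist_force: [-0.2, -0.0, 0.0]
gripper_width: 0.0006
grip_force: 0.1
```

```bash
python3 - <<'E'
from meas import *
s=manip.read_state(); print(s["tool_pos"],s["wrist_force"],s["t"])
for n in("top","side"):
    im=snap(n,n+"2.png"); 
    for k in RNG:
        try:
            c,a=blob(im,*RNG[k],BOX[n]); p=unproj(n,c,.063)[:2]; h=np.array(dict(top=[.569,-.0267],side=[.5677,-.0315])[n])
            print(n,k,a,np.linalg.norm(p-h).round(4),np.degrees(np.arctan2(*(p-h)[::-1])).round(1))
        except Exception as e: print(n,k,"none")
print([carp(-97-8*i,.048,d=.0235) for i in range(1,11)])
E
```

```text
[ 0.58717625 -0.09865322  0.05137573] [-0.21139144 -0.04066201  0.04843565] 4.35
top blue 26 0.115 -97.0
top green 154 0.1096 -1.4
top yellow 183 0.1099 87.8
top red none
side blue 137 0.1089 -92.2
side green 20 0.1039 -6.8
side yellow 87 0.1088 87.9
side red 102 0.1096 177.4
[[[-0.0011, -0.0133, 0.003], [0.001, -0.0, 0.138], 1], [[-0.0024, -0.0228, 0.003], [0.001, -0.0, 0.277], 1], [[-0.0024, -0.0325, 0.003], [0.001, -0.0, 0.417], 1], [[-0.0011, -0.042, 0.003], [0.001, -0.0, 0.557], 1], [[0.0016, -0.0513, 0.003], [0.001, -0.0, 0.696], 1], [[0.0055, -0.0601, 0.003], [0.001, -0.0, 0.836], 1], [[0.0106, -0.0683, 0.003], [0.001, -0.0, 0.976], 1], [[0.0168, -0.0756, 0.003], [0.001, -0.0, 1.115], 1], [[0.024, -0.0821, 0.003], [0.001, -0.0, 1.255], 1], [[0.032, -0.0875, 0.003], [0.001, -0.0, 1.394], 1]]
```

{"method": "servo_tool", "body": {"motion": [[[-0.0005,-0.006,0.003],[0,0,0.07],1],[[-0.001,-0.0133,0.003],[0,0,0.14],1],[[-0.002,-0.018,0.003],[0,0,0.21],1],[[-0.0024,-0.0228,0.003],[0,0,0.28],1],[[-0.0024,-0.0277,0.003],[0,0,0.35],1],[[-0.0024,-0.0325,0.003],[0,0,0.42],1],[[-0.0018,-0.0372,0.003],[0,0,0.49],1],[[-0.001,-0.042,0.003],[0,0,0.56],1],[[0.0002,-0.0466,0.003],[0,0,0.63],1],[[0.0016,-0.0513,0.003],[0,0,0.7],1],[[0.0035,-0.0557,0.003],[0,0,0.77],1],[[0.0055,-0.06,0.003],[0,0,0.84],1],[[0.008,-0.0642,0.003],[0,0,0.91],1],[[0.0106,-0.0683,0.003],[0,0,0.98],1],[[0.0137,-0.072,0.003],[0,0,1.05],1],[[0.0168,-0.0756,0.003],[0,0,1.12],1],[[0.0204,-0.0789,0.003],[0,0,1.19],1],[[0.024,-0.082,0.003],[0,0,1.26],1],[[0.024,-0.082,0.003],[0,0,1.26],1],[[0.024,-0.082,0.003],[0,0,1.26],1]]}}

```text
t: 6.45
tool_pos: [0.5086, -0.0642, 0.0477]
ee_rot: [[0.982, 0.187, -0.0], [0.187, -0.982, 0.0], [-0.0, -0.0, -1.0]]
wrist_force: [-0.0, -1.0, -0.3]
gripper_width: 0.0008
grip_force: 0.0
```

```bash
cat > ang.py <<'E'
from meas import *
import sys
s=manip.read_state(); print(s["tool_pos"].round(4),s["wrist_force"].round(2),s["t"])
K=[("blue",-90),("green",0),("yellow",90),("red",180)]
for n in("top","side"):
    im=snap(n,n+sys.argv[1]+".png"); h=np.array(dict(top=[.569,-.0267],side=[.5677,-.0315])[n])
    for k,o in K:
        try:
            c,a=blob(im,*RNG[k],BOX[n]); p=unproj(n,c,.063)[:2]
            print(n,k,a,np.linalg.norm(p-h).round(4),((np.degrees(np.arctan2(*(p-h)[::-1]))-o+90)%360-90).round(1))
        except Exception: print(n,k,"none")
E
python3 ang.py 3
```

```text
[ 0.5086 -0.0642  0.0477] [-0.04 -0.98 -0.33] 6.45
top blue 108 0.1157 -77.3
top green 182 0.1095 -76.2
top yellow 172 0.1093 -75.7
top red 25 0.1171 -78.3
side blue 121 0.1091 -75.7
side green 132 0.1087 -75.7
side yellow 99 0.1092 -75.8
side red none
```

```bash
python3 - <<'E'
from h import *
for n,rows in(("top",None),):
    im=cv2.imread("pics/top0.png"); g=im.sum(2).astype(float); v=im.max(2).astype(float)
    sat=(im.max(2).astype(float)-im.min(2))
    out=[]
    for lo,hi in((205,225),(270,290)):
        pts=[]
        for c in list(range(185,350,3)):
            d=np.diff(cv2.GaussianBlur(sat,(3,3),0)[lo:hi,c]); d=d if lo>250 else -d
            i=np.argmax(d)
            if d[i]<15 or i in(0,len(d)-1): continue
            a,b,e=d[i-1:i+2]; sub=i+.5*(a-e)/(a-2*b+e)+.5
            pts.append(unproj(n,(c,lo+sub),.012)[:2])
        pts=np.array(pts)
        for _ in range(4):
            f=np.polyfit(pts[:,1],pts[:,0],1); r=pts[:,0]-np.polyval(f,pts[:,1]); pts=pts[abs(r)<max(2*r.std(),.0004)]
        out.append(f); print(f,len(pts),r.std())
    f=(out[0]+out[1])/2; print("slope",f,"axis x at hub",np.polyval(f,-.0267),np.polyval(f,-.0315),"post x",np.polyval(f,.195), "width",out[0]-out[1])
E
```

```text
[0.0193241  0.63381823] 48 0.0002885790572413145
[0.02014686 0.50398878] 31 0.00031711011286367766
slope [0.01973548 0.5689035 ] axis x at hub 0.5683765649270283 0.5682818346273654 post x 0.5727519206427094 width [-0.00082276  0.12982945]
```

```bash
python3 - <<'E'
from h import *
s=manip.read_state(); p=s["tool_pos"]; R=s["ee_rot"]; y=np.arctan2(R[1,1],R[0,1])
for dg in(4,8,11,14,15.4):
    a=-np.radians(dg); c,n=np.cos(a),np.sin(a); q=HUB+np.array([[c,-n],[n,c]])@(p[:2]-HUB); print(dg,row([*q,.048],y+a))
E
```

```text
4 [[-0.0015, -0.0046, -0.0003], [-0.0, -0.0, 0.07], 1]
8 [[-0.0027, -0.0093, -0.0003], [-0.0, -0.0, 0.14], 1]
11 [[-0.0033, -0.0128, -0.0003], [-0.0, -0.0, 0.192], 1]
14 [[-0.0038, -0.0164, -0.0003], [-0.0, -0.0, 0.244], 1]
15.4 [[-0.004, -0.0181, -0.0003], [-0.0, -0.0, 0.269], 1]
```

{"method": "servo_tool", "body": {"motion": [[[-0.0007,-0.0023,0],[0,0,0.035],1],[[-0.0015,-0.0046,0],[0,0,0.07],1],[[-0.002,-0.007,0],[0,0,0.105],1],[[-0.0027,-0.0093,0],[0,0,0.14],1],[[-0.003,-0.011,0],[0,0,0.165],1],[[-0.0033,-0.0128,0],[0,0,0.19],1],[[-0.0035,-0.0145,0],[0,0,0.22],1],[[-0.0038,-0.016,0],[0,0,0.24],1],[[-0.0038,-0.016,0],[0,0,0.24],1],[[-0.0038,-0.016,0],[0,0,0.24],1]]}}

```text
t: 7.55
tool_pos: [0.5019, -0.0491, 0.0477]
ee_rot: [[0.999, -0.054, 0.0], [-0.054, -0.999, 0.0], [0.0, -0.0, -1.0]]
wrist_force: [0.0, -0.2, -0.2]
gripper_width: 0.0007
grip_force: 0.1
```

```bash
python3 ang.py 4
```

```text
[ 0.5019 -0.0491  0.0477] [ 0.01 -0.22 -0.17] 7.55
top blue 40 0.1204 -89.7
top green 144 0.1091 -87.4
top yellow 171 0.1091 -88.7
top red 25 0.1158 269.1
side blue 108 0.11 -88.6
side green 130 0.1088 -88.6
side yellow 101 0.1088 -88.7
side red 56 0.1088 269.4
```

{"method": "servo_tool", "body": {"motion": [[[0,-0.001,0],[0,0,0.015],1],[[0,-0.0018,0],[0,0,0.03],1],[[0,-0.0027,0],[0,0,0.043],1],[[0,-0.0027,0],[0,0,0.043],1],[[0,-0.0027,0],[0,0,0.043],1]]}}

```text
t: 8.15
tool_pos: [0.5021, -0.0464, 0.0477]
ee_rot: [[0.995, -0.097, 0.0], [-0.097, -0.995, 0.0], [0.0, -0.0, -1.0]]
wrist_force: [-0.6, -1.2, -0.2]
gripper_width: 0.0
grip_force: 0.2
```

```bash
python3 ang.py 5
```

```text
[ 0.5021 -0.0464  0.0477] [-0.55 -1.23 -0.19] 8.15
top blue 42 0.1206 268.6
top green 105 0.1085 -88.4
top yellow 173 0.1093 269.2
top red 19 0.1107 264.2
side blue 110 0.1105 269.4
side green 133 0.109 269.2
side yellow 103 0.1092 269.2
side red 65 0.1098 268.2
```

{"method": "servo_tool", "body": {"motion": [[[0,-0.0004,0],[0,0,0],1],[[0,-0.0004,0],[0,0,0],1],[[0,0.004,0],[0,0,0],1],[[0,0.012,0],[0,0,0],1],[[0,0.012,0],[0,0,0],1],[[0,0.012,-0.03],[0,0,0],1],[[0,0.012,-0.07],[0,0,0],1],[[0,0.012,-0.11],[0,0,0],1],[[0,0.012,-0.15],[0,0,0],1],[[0,0.012,-0.15],[0,0,0],1]]}}

```text
t: 9.25
tool_pos: [0.5052, -0.0594, 0.2047]
ee_rot: [[0.995, -0.097, 0.012], [-0.097, -0.995, -0.002], [0.013, 0.001, -1.0]]
wrist_force: [0.7, -0.4, 0.7]
gripper_width: 0.0002
grip_force: 0.0
```

```bash
python3 ang.py 6; python3 - <<'E'
from h import *
P=np.array([.570,-.029]);
s=manip.read_state(); print(s["qpos"].round(2))
im=cv2.imread("pics/side6.png"); cv2.imwrite("pics/s6c.png",cv2.resize(im[120:320,220:400],None,fx=3,fy=3,interpolation=2))
E
```

```text
[ 0.5052 -0.0594  0.2047] [ 0.66 -0.4   0.68] 9.25
top blue 8 0.2041 143.2
top green none
top yellow 171 0.1092 269.1
top red 16 0.1137 264.1
side blue 120 0.1094 269.1
side green 135 0.109 269.0
side yellow 101 0.1091 269.1
side red 38 0.1098 265.8
[-0.17 -0.03  2.01  0.    1.16  1.5 ]
```

View pics/s6c.png

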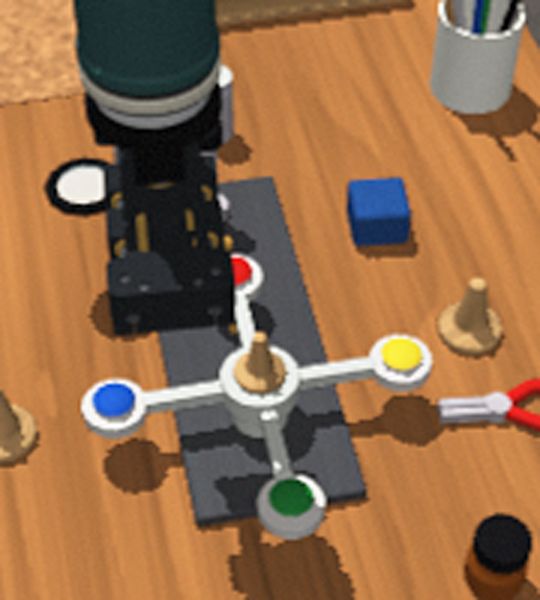

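The picture shows red on the pin side at about (240,270), blue at (113,402) and yellow at (403,353). The cone is upright on the hub. The carousel stands within about 0.2° of the target angle. Now the loupe.

```bash
cat >> h.py <<'E'
PIV=np.array([.5725,.1955])
def loup(b,z,r=.045,d=.045):
    b=np.radians(b);u=np.array([np.cos(b),np.sin(b)]);t=np.array([-u[1],u[0]])
    return row([*(PIV+r*u-d*t),z],b+np.pi/2)
E
python3 - <<'E'
from h import *
print(loup(-158.5,.2),loup(-158.5,.088))
E
```

```text
[[-0.0148, -0.2795, -0.001], [0.001, -0.003, -0.473], 1] [[-0.0152, -0.2795, 0.111], [0.001, -0.003, -0.473], 1]
```

{"method": "servo_tool", "body": {"motion": [[[-0.002,-0.04,0],[0,0,-0.1],1],[[-0.005,-0.09,0],[0,0,-0.2],1],[[-0.008,-0.14,0],[0,0,-0.3],1],[[-0.01,-0.19,0],[0,0,-0.4],1],[[-0.013,-0.24,0],[0,0,-0.47],1],[[-0.015,-0.28,0],[0,0,-0.47],1],[[-0.015,-0.28,0],[0,0,-0.47],1],[[-0.015,-0.28,0],[0,0,-0.47],1]]}}

```text
t: 10.15
tool_pos: [0.5116, 0.2218, 0.1953]
ee_rot: [[0.93, 0.366, -0.004], [0.366, -0.931, -0.002], [-0.004, 0.0, -1.0]]
wrist_force: [0.3, 0.0, -0.0]
gripper_width: 0.0007
grip_force: 0.0
```

```bash
python3 - <<'E'
from h import *
s=manip.read_state(); print(s["tool_pos"].round(4),s["t"])
print(loup(-158.5,.2),loup(-158.5,.088))
snap("side","s7.png"); snap("top","t7.png")
a=cv2.imread("pics/s7.png")[80:280,200:400]; b=cv2.imread("pics/t7.png")[180:380,120:320]
cv2.imwrite("pics/m7.png",cv2.resize(np.hstack([a,b]),None,fx=2,fy=2,interpolation=2))
E
```

```text
[0.5116 0.2218 0.1953] 10.15
[[0.002, 0.0018, -0.0047], [0.0, 0.004, -0.0], 1] [[0.0025, 0.0018, 0.1073], [0.0, 0.004, -0.0], 1]
```

View pics/m7.png

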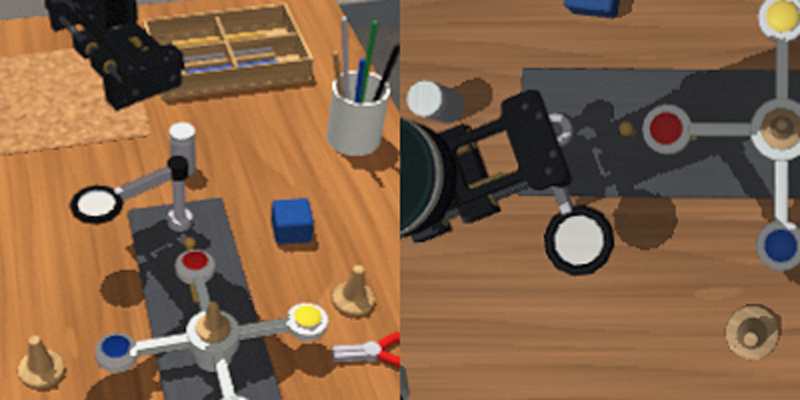

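The picture shows the hand beside the loupe arm. In the top half red (667,129), the pin (627,129) and the hub (780,127) are in line. Descending behind the loupe arm.

{"method": "servo_tool", "body": {"motion": [[[0.002,0.002,0.04],[0,0.004,0],1],[[0.002,0.002,0.08],[0,0.004,0],1],[[0.002,0.002,0.106],[0,0.004,0],1],[[0.002,0.002,0.106],[0,0.004,0],1],[[0.002,0.002,0.106],[0,0.004,0],1]]}}

```text
t: 10.75
tool_pos: [0.5155, 0.2191, 0.0915]
ee_rot: [[0.932, 0.362, 0.002], [0.362, -0.932, 0.001], [0.003, 0.0, -1.0]]
wrist_force: [0.3, 0.7, 1.2]
gripper_width: 0.0006
grip_force: 0.0
```

```bash
python3 - <<'E'
from h import *
s=manip.read_state(); print(s["tool_pos"].round(4),s["wrist_force"].round(2))
print(loup(-158.5,.088,d=.03))
for i in range(0,9): print(i,loup(-158.5+8*i,.088,d=.021))
E
```

```text
[0.5155 0.2191 0.0915] [0.32 0.68 1.21]
[[-0.0005, 0.0128, 0.0035], [0.0, -0.003, -0.004], 1]
0 [[-0.0005, 0.0218, 0.0035], [0.0, -0.003, -0.004], 1]
1 [[-0.003, 0.0283, 0.0035], [0.0, -0.003, -0.144], 1]
2 [[-0.0045, 0.0351, 0.0035], [0.0, -0.003, -0.284], 1]
3 [[-0.0051, 0.042, 0.0035], [0.001, -0.003, -0.423], 1]
4 [[-0.0047, 0.0489, 0.0035], [0.001, -0.002, -0.563], 1]
5 [[-0.0033, 0.0557, 0.0035], [0.001, -0.002, -0.703], 1]
6 [[-0.001, 0.0622, 0.0035], [0.001, -0.002, -0.842], 1]
7 [[0.0021, 0.0684, 0.0035], [0.001, -0.002, -0.982], 1]
8 [[0.0061, 0.0741, 0.0036], [0.002, -0.002, -1.121], 1]
```

{"method": "servo_tool", "body": {"motion": [[[0,0.007,0.001],[0,0,0],1],[[0,0.014,0.002],[0,0,0],1],[[-0.0005,0.0218,0.002],[0,0,0],1],[[-0.002,0.025,0.002],[0,0,-0.07],1],[[-0.003,0.0283,0.002],[0,0,-0.14],1],[[-0.0038,0.0317,0.002],[0,0,-0.21],1],[[-0.0045,0.035,0.002],[0,0,-0.28],1],[[-0.0048,0.0385,0.002],[0,0,-0.35],1],[[-0.005,0.042,0.002],[0,0,-0.42],1],[[-0.005,0.0455,0.002],[0,0,-0.49],1],[[-0.0047,0.049,0.002],[0,0,-0.56],1],[[-0.004,0.0523,0.002],[0,0,-0.63],1],[[-0.0033,0.0557,0.002],[0,0,-0.7],1],[[-0.0022,0.059,0.002],[0,0,-0.77],1],[[-0.001,0.0622,0.002],[0,0,-0.84],1],[[0.0005,0.0653,0.002],[0,0,-0.91],1],[[0.002,0.0684,0.002],[0,0,-0.98],1],[[0.002,0.0684,0.002],[0,0,-0.98],1],[[0.002,0.0684,0.002],[0,0,-0.98],1]]}}

```text
t: 12.65
tool_pos: [0.5429, 0.1572, 0.0903]
ee_rot: [[0.218, 0.976, 0.005], [0.976, -0.218, 0.002], [0.003, 0.004, -1.0]]
wrist_force: [-0.7, -0.5, -0.3]
gripper_width: 0.0006
grip_force: 0.0
```

```bash
cat > lens.py <<'E'
from h import *
import sys
s=manip.read_state(); print(s["tool_pos"].round(4),s["wrist_force"].round(2),s["t"])
C=[]
for n in("top","side"):
    snap(n,n+sys.argv[1]+".png"); im=cv2.imread(f"pics/{n}{sys.argv[1]}.png")
    C.append(im[180:330,150:350] if n=="top" else im[130:280,200:400])
    # predicted positions for the wanted state: lens over station, and red stone
    for k,p in dict(lens=(.5702,.081,.106),red=(.5702,.081,.064),hub=(.568,-.029,.062),ball=(.571,.121,.050),piv=(.5725,.1955,.116)).items(): print(n,k,proj(n,p).round(1))
cv2.imwrite(f"pics/l{sys.argv[1]}.png",cv2.resize(np.hstack(C),None,fx=2,fy=2,interpolation=2))
E
python3 lens.py 8
```

```text
[0.5429 0.1572 0.0903] [-0.66 -0.47 -0.3 ] 12.65
top lens [251.  241.5]
top red [253.7 243.7]
top hub [311.7 244.4]
top ball [233.8 244.2]
top piv [186.7 240.3]
side lens [296.9 196.2]
side red [297.2 208.6]
side hub [306.1 244.5]
side ball [294.3 200.9]
side piv [288.3 160.7]
```

View pics/l8.png

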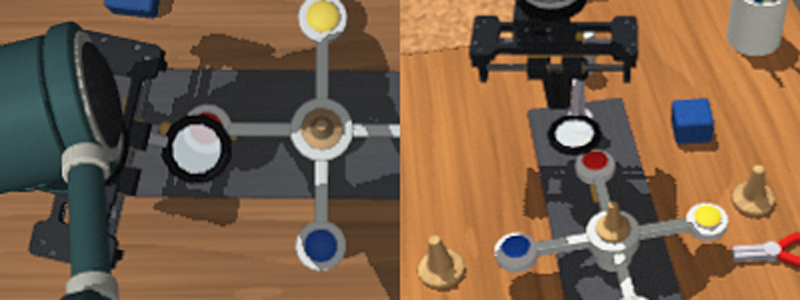

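```bash
cat > lm.py <<'E'
from h import *
def lens(im,n):
    g=cv2.cvtColor(im,cv2.COLOR_BGR2GRAY); x0,y0,x1,y1=(215,215,290,285) if n=="top" else (265,170,325,222)
    # ring template: match the projected 27-mm-radius dark ring at every lens angle
    best=[]
    for b in np.arange(-115,-75,.25):
        a=np.radians(b); c=PIV+.115*np.array([np.cos(a),np.sin(a)]); th=np.linspace(0,2*np.pi,90)
        f=lambda r,z:np.float32([proj(n,(c[0]+r*np.cos(t),c[1]+r*np.sin(t),z)) for t in th])
        m=lambda q:cv2.remap(g,q[:,0].copy(),q[:,1].copy(),cv2.INTER_LINEAR).astype(float).mean()
        best.append((m(f(.029,.111))-.5*m(f(.036,.108))-.5*m(f(.021,.106)),b))
    best.sort(); k=best[0]; near=[x for x in best if abs(x[1]-k[1])<3]; w=np.array([x[0] for x in near]); v=np.array([x[1] for x in near]); q=np.polyfit(v-k[1],w,2)
    return k, k[1]-q[1]/2/q[0]
if __name__=="__main__":
    import sys
    for n in("top","side"): print(n,lens(cv2.imread(f"pics/{n}{sys.argv[1]}.png"),n))
E
python3 lm.py 8
python3 - <<'E'
from h import *
s=manip.read_state(); p=s["tool_pos"]; R=s["ee_rot"]; y=np.arctan2(R[1,1],R[0,1])
for dg in(4,8,10,12):
    a=np.radians(dg); c,n=np.cos(a),np.sin(a); q=PIV+np.array([[c,-n],[n,c]])@(p[:2]-PIV); print(dg,row([*q,.09],y+a))
E
```

```text
4 [[-0.0014, 0.0031, 0.0], [0.004, -0.002, -0.07], 1]
8 [[-0.0025, 0.0063, 0.0], [0.004, -0.002, -0.14], 1]
10 [[-0.003, 0.0079, 0.0], [0.004, -0.002, -0.175], 1]
12 [[-0.0034, 0.0095, 0.0001], [0.004, -0.002, -0.209], 1]Traceback (most recent call last):
  File "lm.py", line 15, in <module>
    for n in("top","side"): print(n,lens(cv2.imread(f"pics/{n}{sys.argv[1]}.png"),n))
                                    ~~~~^^^^^^^^^^^^^^^^^^^^^^^^^^^^^^^^^^^^^^^^^^^^
  File "lm.py", line 10, in lens
    best.append((m(f(.029,.111))-.5*m(f(.036,.108))-.5*m(f(.021,.106)),b))
                   ~^^^^^^^^^^^
  File "lm.py", line 8, in <lambda>
    f=lambda r,z:np.float32([proj(n,(c[0]+r*np.cos(t),c[1]+r*np.sin(t),z)) for t in th])
                             ~~~~^^^^^^^^^^^^^^^^^^^^^^^^^^^^^^^^^^^^^^^^^
  File "h.py", line 6, in proj
    c,e,R=cal(n); q=R.T@(np.array(p,float)-e); s=q[:2]/q[2]; s=s*(1+c["k1"]*(s@s))
          ~~~^^^
  File "h.py", line 4, in cal
    c=manip.get_calibration(n); return c,np.array(c["eye"],float),np.array(c["attitude"],float)
ValueError: time passes only in moves, steps and waits
```

```bash
sed -i 's/^def cal(n):/import functools\n@functools.cache\ndef cal(n):/' h.py; python3 lm.py 8
```

```text
top ((np.float64(-74.45555555555555), np.float64(-103.0)), np.float64(-103.19689673190808))
side ((np.float64(-78.86666666666667), np.float64(-103.0)), np.float64(-102.96469415438497))
```

{"method": "servo_tool", "body": {"motion": [[[-0.0007,0.0016,0],[0,0,-0.035],1],[[-0.0014,0.0031,0],[0,0,-0.07],1],[[-0.002,0.0047,0],[0,0,-0.105],1],[[-0.0025,0.0063,0],[0,0,-0.14],1],[[-0.003,0.0079,0],[0,0,-0.175],1],[[-0.003,0.0079,0],[0,0,-0.175],1],[[-0.003,0.0079,0],[0,0,-0.175],1]]}}

```text
t: 13.45
tool_pos: [0.5494, 0.1529, 0.0898]
ee_rot: [[0.044, 0.999, 0.004], [0.999, -0.044, 0.001], [0.002, 0.004, -1.0]]
wrist_force: [-0.2, -0.1, 0.2]
gripper_width: 0.0005
grip_force: 0.3
```

```bash
python3 lens.py 9 |head -1; python3 lm.py 9
```

```text
[0.5494 0.1529 0.0898] [-0.23 -0.11  0.15] 13.45
top ((np.float64(-65.92777777777778), np.float64(-94.5)), np.float64(-94.53382716366431))
side ((np.float64(-81.51666666666665), np.float64(-94.5)), np.float64(-94.51344463638142))
```

{"method": "servo_tool", "body": {"motion": [[[0,0.0008,0],[0,0,-0.01],1],[[-0.0001,0.0016,0],[0,0,-0.025],1],[[-0.0001,0.0024,0],[0,0,-0.04],1],[[-0.0001,0.0024,0],[0,0,-0.04],1],[[-0.0001,0.0024,0],[0,0,-0.04],1]]}}

```text
t: 14.05
tool_pos: [0.5519, 0.1527, 0.0896]
ee_rot: [[0.003, 1.0, 0.004], [1.0, -0.003, 0.001], [0.001, 0.004, -1.0]]
wrist_force: [-1.3, 0.1, -0.6]
gripper_width: 0.0003
grip_force: 0.4
```

```bash
python3 lens.py 10 |head -1; python3 lm.py 10
```

```text
[0.5519 0.1527 0.0896] [-1.35  0.1  -0.61] 14.05
top ((np.float64(-64.95), np.float64(-91.25)), np.float64(-91.39312048337139))
side ((np.float64(-83.14444444444445), np.float64(-91.5)), np.float64(-91.59272673149434))
```

{"method": "servo_tool", "body": {"motion": [[[0,0.0003,0],[0,0,0],1],[[0,0.0003,0],[0,0,0],1],[[0,-0.005,0],[0,0,0],1],[[0,-0.015,0],[0,0,0],1],[[0,-0.015,0],[0,0,0],1],[[0,-0.015,-0.04],[0,0,0],1],[[0,-0.015,-0.08],[0,0,0],1],[[0,-0.015,-0.12],[0,0,0],1],[[0.05,-0.03,-0.14],[0,0,0],1],[[0.1,-0.07,-0.14],[0,0,0],1],[[0.15,-0.1,-0.14],[0,0,0],1],[[0.2,-0.13,-0.14],[0,0,0],1],[[0.25,-0.16,-0.14],[0,0,0],1],[[0.29,-0.18,-0.14],[0,0,0],1],[[0.29,-0.18,-0.14],[0,0,0],1],[[0.29,-0.18,-0.14],[0,0,0],1]]}}

```text
t: 15.75
tool_pos: [0.3696, 0.4468, 0.2297]
ee_rot: [[-0.002, 1.0, 0.003], [1.0, 0.002, 0.004], [0.004, 0.003, -1.0]]
wrist_force: [0.6, -0.9, -0.9]
gripper_width: 0.0005
grip_force: 0.0
```

```bash
python3 lens.py 11 |head -1; python3 lm.py 11; python3 ang.py 12
```

```text
[0.3696 0.4468 0.2297] [ 0.56 -0.87 -0.93] 15.75
top ((np.float64(-68.3), np.float64(-91.0)), np.float64(-91.06842514133628))
side ((np.float64(-75.6222222222222), np.float64(-91.25)), np.float64(-91.37530222107364))
[0.3716 0.4435 0.2294] [-0.04 -0.63 -0.78] 15.85
top blue 201 0.1102 269.0
top green 187 0.1096 268.8
top yellow 171 0.1092 269.1
top red none
side blue 120 0.1094 269.1
side green 138 0.1092 268.9
side yellow 102 0.1091 269.2
side red 68 0.1091 269.1
```

View pics/l11.png

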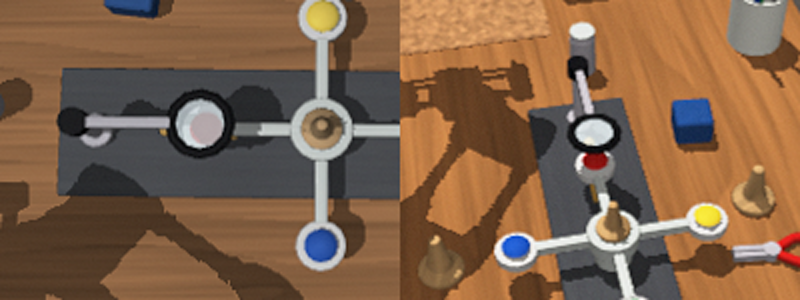

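The picture shows the lens at about (200,124), matching the predicted pixel for a lens over the station, with the red stone beneath. The cone is upright and the other items are in place. Readings are carousel −91.0° and lens −91.2°, against a stand axis of −91.1°.

```bash
python3 -c "
from bench import manip
print(manip.finish_job())"
```

```text
the job is handed in; nothing more can be done
None
```

I handed the job in: the red stone is at the brass pin and the lens is centred over it, both within about 0.3° by the camera; the ring cone is still upright and I saw nothing else disturbed.

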